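# Load a rail behind the clamp post of a holding jig by pushing

## Task

Load the wooden rail into the jig by pushing only: work its left end in behind the clamp post while it is still angled, then push the other end in, so that the rail lies flat against the back fence between the two end blocks. Then push the clamp arm round until it stops, pointing straight across the rail at the fence. Push gently with the fingertips, never pinch, lift or tip the rail, and leave the loose pliers, coupling and sanding block where they are.

Things in the scene. Friction and masses are not known exactly. Their poses are not given: they have to be found in the camera images.
- jig: Shop-made holding jig, fixed to the bench. Origin: middle of the bay, on the top face of the plywood baseboard (12 mm above the bench); x points to the back fence, y along the fence to the left, z up. Baseboard from x -190 to 45 mm, y -240 to 180 mm. A fully loaded rail is centred at x = 0, within 7 mm of y = 0, parallel to y
- fence (a point): Middle of the front face of the dark wood back fence (x = 16 mm in the jig's axes): 330 mm long, 20 mm thick, 32 mm high above the baseboard. Axes as the jig's
- left_block (a point): Middle of the inner face of the left dark wood end block (y = 137 mm in the jig's axes). The block stands against the fence, 36 mm deep (x -20 to 16), 22 mm thick, 30 mm high. The bay between the blocks is 274 mm long, open to the front
- right_block (a point): The same on the right end block (y = -137 mm). The rail's right end must stay out in front of this block until the left end is home at the left block
- post (a point): Foot of the fixed round steel clamp post, on its axis at x = -40, y = 92 mm in the jig's axes, 18 mm diameter, 34 mm high. It leaves 47 mm to the fence: the 32 mm rail goes in behind it only left end first and angled, its right end nearer the robot (at most about 20 degrees once fully in), then lies flat as the right end is pushed in
- clamp_arm (a joint): Angle of the swing arm on the post (rad); stays where it is left (0.06 N m friction). 0: arm points along the jig's +y (left). Grows clockwise seen from above; at its stop, 1.571, the arm points along the jig's +x across the rail. Lower stop -0.7. Arm 13 mm wide, reaching 56 mm from the post's axis, 36 to 49 mm above the baseboard; it clears rail and blocks
- clamp_knob (a point): Middle of the black round knob (22 mm diameter, wide part 55 to 65 mm above the baseboard, top 68) on the swing arm, 40 mm from the post's axis. The rubber foot below it ends 34 mm above the baseboard, just clear of a loaded rail
- rail_mid (a point): Centre, half-way up, of the plain planed wooden rail (mid brown, two dowel holes in its top): 260 mm long (its y axis, pointing to its left end), 32 mm wide (x axis), 30 mm high, 120 to 210 g, lying loose on the baseboard in front of the bay, right of the post
- rail_left_end (a point): Centre of the rail's left end face (+y end, at 130 mm from the middle)
- rail_right_end (a point): Centre of the rail's right end face (-y end, at 130 mm from the middle)
- pliers: Blue-handled combination pliers, 164 x 54 x 14 mm, loose on the bench right of the jig; bystander. Origin under its centre
- coupling: Grey pipe coupling, 36 mm diameter, 42 mm high, standing loose on the bench right of the jig; bystander. Origin under its centre
- sander: Brown sanding block, 102 x 72 x 28 mm, loose on the bench left of the jig; bystander. Origin under its centre

How it is judged:
By the outcome, as a careful person would: the job done as asked, in the order asked, and still so for the second after the job is handed in, with the robot touching nothing.
It also fails if it takes over 67 s, if anything falls off the work surface, if the arm or the gripper's body presses on something with over 40 N, if the wrist force passes 120 N, or if a joint passes its speed limit or range.

## Robot

A 6-joint arm with a two-finger parallel gripper is mounted at the origin on a cart in front of the work surface, level with it; the furniture and walls round the work are solid. World frame = base frame: x ahead of the robot, y to its left, z up, the work surface at z = 0. Lengths are in m, angles in rad, forces in N, time in s.
With the tool pointing down it reaches from about 0.425 to 0.95 m from the base axis. Payload 3.5 kg.
Tool frame: the origin (TCP) lies at the centre of the arm's flange, where the gripper is bolted on; the fingertips stand 173 mm ahead of it and the grasp point (between the pads) lies 155 mm ahead of it; z points along the fingers, y is the direction in which the jaws open and shut (so a half turn about z gives the same grasp; the last joint's range is limited). The gripper opens to 85 mm and grips with 20 to 120 N. Pads are 22 mm wide; open, the fingers measure 114 mm over their backs; the gripper's body (76 mm by 85 mm) begins 54 mm behind the grasp point. The pads swing forward as they close: fully open they stand 13 mm farther back than shut.
Start: joints at [-0.15, 0.286, 1.577, -0, 1.279, -0.15], TCP at [0.675, 0, 0.405] pointing down, gripper open.
Joint ranges: [-2.77, 2.77], [-0.9, 2.22], [0.21, 2.48], [-1.53, 4.67], [0.24, 2.81], [-2.84, 2.84]. Speed limits (rad/s): [2.79, 2.79, 3.14, 3.14, 3.14, 3.14].

## Interface

Orientations are given as [roll, pitch, yaw] about the fixed x, y, z axes, in that order (R = Rz(yaw) Ry(pitch) Rx(roll)).
In Python, from rig import bot gives the robot as it stands. The module is installed in compiled form; this text tells all that it offers.
- The arm moves only by the shell command python3 -m creep 'ROWS' [FORCE]. ROWS is JSON, a list of rows, each a list of 7 numbers: the turn, a rotation vector about the world's x, y, z in units of 8 degrees (1.0 is 8 degrees), then the shift along the world's x, y, z in units of 30 mm (1.0 is 30 mm), then the gripper's target within -1 to 1 (fully open at 1, half-way at 0, shut at -1). A call has 1 to 20 rows; each row is the pose to reach, as a shift and turn from the pose commanded when the call began; what a row does not reach only later rows make up. A row lasts 1/8 s, in which the tool goes at most 62.5 mm and 10.7 degrees, less where a joint would pass 70% of its speed; a pose out of reach is approached as far as the arm can. A call with a gripper value outside its range is refused whole. The fingers move at their own pace and stop on an object; FORCE is the grip in N (left out, the last holds). Time passes only in rows, so rows that repeat a pose let the fingers close. It gives the time, the measured TCP pose, the force and the opening at its end, in the units of the state.
- bot.get_obs(): the state, without advancing time (a new reading comes with each control period).
- bot.capture(name): name is "scene" or "side" or "wrist"; returns the picture (400x640x3 uint8, red, green, blue); there is no depth.
- bot.camera_info(name): a dict with "fov_y" (degrees; the focal length in pixels is half the picture's height over the tangent of half this angle, whatever the lens; pixels are square), "cx", "cy" (the principal point, pixels), "extrinsics" (4x4, takes a point from world to camera coordinates); the wrist camera has in their place "hand_eye" (4x4, takes a point from camera to tool coordinates, whose origin is the TCP and whose axes are the flange's). Camera axes: x right, y up, looking along -z (the intrinsics and any distortion apply to the point x, -y, -z); pixel columns grow to the right and rows downward; lengths in m; the calibration is good to about 2 mm. A picture is of the moment at which its call begins: read the wrist's pose just before it. camera_info takes no time and is no camera call.
- bot.hand_in(): hands the job in, once; it reports no verdict.
Trained networks look in the newest picture that a camera, given by its name, has taken for a name from the list of things; names that differ only in an ending like _2 or _b are one class to them, and where a whole thing is asked for, a point or a joint stands for the part that bears it (a point fixed in the world has none). Each returns a list of dicts, best first, with "confidence" (0 to 1); they miss things now and then, are a little off and sometimes report something else, mostly with a low value. They report only what shows in the picture. A call takes as long as a camera call.
- bot.look_for(camera, name): "rect" ([left, top, width, height] in pixels, round what is visible of it).
- bot.spot_point(camera, name): "position" ([column, row] in pixels: a listed point, or the origin of a listed thing).
The state is a dict: "clock": time; "joints": joint angles; "dq": joint speeds; "joint_efforts": joint torques, N m; "eef_pos": TCP position; "tool_rot": TCP orientation; "force": force on the tool from outside, world axes, zero at the start; "torque": the same for the moment, N m; "width": opening from 0.0 (shut) to 1.0 (fully open).
Only numpy, scipy, OpenCV 4.12 (cv2) and the standard library are available. Lean on these libraries where they do the work, as an engineer would, in place of code of your own. Each camera call takes 0.05 s, during which the arm holds its last target. There are 200 camera calls.

## Working session

There is one attempt and no reset: what is moved stays moved. The work goes in short steps, Python scripts to look and compute and a shell command to move; the robot and the scene stay as the last step left them, time stands still between calls to the robot, and variables do not carry over. Pictures are saved under pics/ and viewed, about 8 in all and at most 12, crops included, and the job is handed in when it is done.

```bash
mkdir -p pics
cat > h.py <<'E'
from rig import bot
import numpy as np, cv2
from scipy.spatial.transform import Rotation as R
def cam(name):
    i=bot.camera_info(name); f=200/np.tan(np.radians(i['fov_y'])/2)
    if 'extrinsics' in i: T=np.linalg.inv(np.array(i['extrinsics']))
    else:
        o=bot.get_obs(); W=np.eye(4); W[:3,:3]=R.from_euler('xyz',o['tool_rot']).as_matrix(); W[:3,3]=o['eef_pos']; T=W@np.array(i['hand_eye'])
    return T,f,i
def ray(c,px,z):
    T,f,i=c; u=(px[0]-i['cx'])/f; v=(px[1]-i['cy'])/f
    d=T[:3,:3]@np.array([u,-v,-1]); o=T[:3,3]; return o+d*(z-o[2])/d[2]
def proj(c,p):
    T,f,i=c; q=np.linalg.inv(T)@np.append(p,1); return [i['cx']+f*q[0]/-q[2], i['cy']-f*q[1]/-q[2]]
E
python3 - <<'E'
from h import *
print({k:v for k,v in bot.get_obs().items()})
Z=dict(fence=.012,left_block=.012,right_block=.012,post=.012,clamp_knob=.07,rail_mid=.027,rail_left_end=.027,rail_right_end=.027,jig=.012,pliers=0,coupling=0,sander=0)
for n in ["scene","side","wrist"]:
    c=cam(n); im=bot.capture(n); cv2.imwrite(f'pics/{n}0.png',im[:,:,::-1])
    print(n,{k:v for k,v in c[2].items() if k not in('extrinsics','hand_eye')},c[0][:3,3].round(3))
    for k in Z:
        for d in bot.spot_point(n,k)[:1]: print(k,np.round(d['position'],0),round(d['confidence'],2),ray(c,d['position'],Z[k]).round(3))
E
```

```text
{'clock': 0.0, 'joints': array([-1.50014183e-01,  2.87225976e-01,  1.57818660e+00,  2.51254988e-05,
        1.27859171e+00, -1.49999966e-01]), 'dq': array([-0.00027882, -0.00081032,  0.00079647,  0.00039235,  0.00049517,
        0.00016155]), 'joint_efforts': array([-1.79628755e-04, -4.05981302e+01, -2.92628127e+01, -1.54224781e-04,
        5.81841552e-03,  3.74769741e-06]), 'eef_pos': array([6.74754127e-01, 5.90302637e-05, 4.03301263e-01]), 'tool_rot': array([-3.13921170e+00, -3.84162135e-04,  1.57077439e+00]), 'force': array([ 0.33139538, -0.33095292,  0.07738152]), 'torque': array([ 0.01089793,  0.03581717, -0.08336847]), 'width': 0.9986555271133133}
scene {'fov_y': 54.20631651728285, 'cx': 320.4204703756425, 'cy': 203.7806249500154} [-0.255 -0.77   0.666]
fence [322. 201.] 0.83 [0.624 0.031 0.012]
left_block [292. 191.] 0.64 [0.599 0.159 0.012]
right_block [352. 216.] 0.93 [ 0.615 -0.107  0.012]
post [289. 200.] 0.85 [0.549 0.117 0.012]
clamp_knob [282. 184.] 0.49 [0.538 0.142 0.07 ]
rail_mid [321. 226.] 0.74 [ 0.487 -0.09   0.027]
rail_left_end [295. 206.] 0.87 [0.516 0.052 0.02
[... 649 characters left out ...]
0.] 0.61 [0.597 0.013 0.012]
pliers [325. 163.] 0.76 [ 0.622 -0.443  0.   ]
coupling [365. 164.] 0.51 [ 0.462 -0.483  0.   ]
sander [264. 294.] 0.73 [0.544 0.431 0.   ]
wrist {'fov_y': 60.93286598157911, 'cx': 319.3914041817333, 'cy': 200.2980026706397} [0.675 0.085 0.375]
fence [251. 157.] 0.88 [0.601 0.008 0.012]
left_block [208.   6.] 0.98 [0.57  0.152 0.012]
right_block [255. 270.] 0.61 [ 0.597 -0.131  0.012]
post [180.  67.] 0.79 [0.536 0.1   0.012]
clamp_knob [140.   8.] 0.94 [0.533 0.14  0.07 ]
rail_left_end [151. 337.] 0.69 [ 0.463 -0.218  0.027]
rail_right_end [151. 340.] 0.95 [ 0.463 -0.223  0.027]
jig [242. 154.] 0.75 [0.591 0.012 0.012]
pliers [208.   7.] 0.64 [0.566 0.154 0.   ]
```

View pics/wrist0.png

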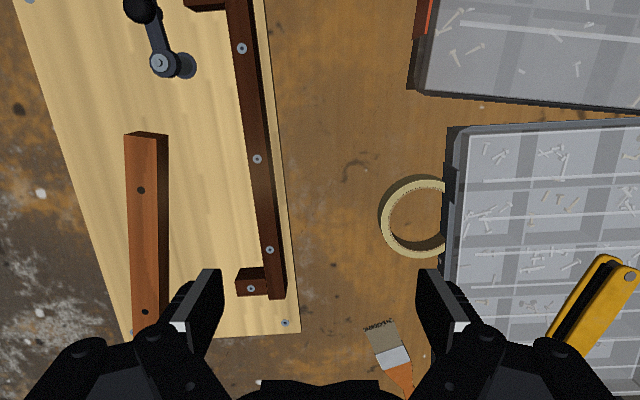

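View pics/scene0.png

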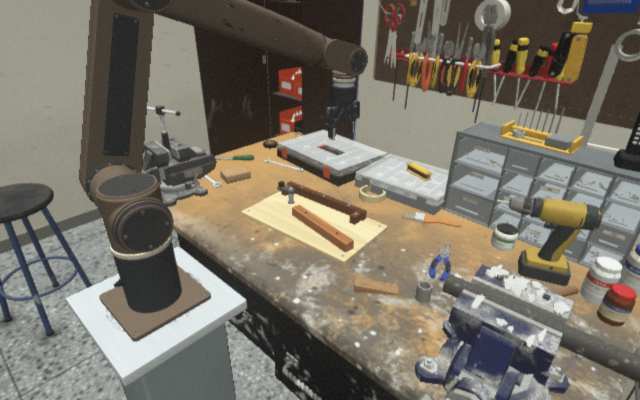

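The wrist view shows the rail (left end near pixel 146,133), the post at about (180,67), the knob at (140,8) and the fence running from (230,0) to (275,297). I'll shut the gripper and take a centred look from above.

```bash
python3 -m creep '[[0,0,0,-2,-1,0.5,-1],[0,0,0,-4,-2,1,-1],[0,0,0,-4.3,-2.7,1,-1],[0,0,0,-4.3,-2.7,1,-1],[0,0,0,-4.3,-2.7,1,-1],[0,0,0,-4.3,-2.7,1,-1]]'
cat >> h.py <<'E'
Z=dict(fence=.028,left_block=.027,right_block=.027,post=.012,clamp_knob=.077,rail_mid=.027,rail_left_end=.027,rail_right_end=.027,jig=.012)
def look(n,fn,keys=Z):
    c=cam(n); im=bot.capture(n); cv2.imwrite(f'pics/{fn}.png',im[:,:,::-1])
    for k in keys:
        for d in bot.spot_point(n,k)[:1]: print(k,np.round(d['position'],0),round(d['confidence'],2),ray(c,d['position'],Z[k]).round(4))
E
python3 - <<'E'
from h import *
o=bot.get_obs();print(o['clock'],o['eef_pos'],o['width'],ray(cam('wrist'),[320,200],0))
look('wrist','wrist1')
E
```

```text
clock: 2.7
eef_pos: [0.5466, -0.0804, 0.4344]
tool_rot: [-3.141, -0.0, 1.572]
force: [-0.1, -0.0, 0.1]
width: -0.0
2.7 [ 0.54655273 -0.08038596  0.43439463] -0.00037229269526998116 [ 0.54723058 -0.13543368  0.        ]
fence [374.  72.] 0.92 [0.6029 0.0147 0.028 ]
right_block [362. 199.] 0.84 [ 0.5959 -0.1246  0.027 ]
post [264. 175.] 0.63 [ 0.4799 -0.0995  0.012 ]
rail_mid [263. 175.] 0.89 [ 0.4822 -0.0956  0.027 ]
rail_left_end [277.  49.] 0.95 [0.5032 0.0364 0.027 ]
rail_right_end [252. 271.] 0.66 [ 0.4616 -0.2218  0.027 ]
jig [359.  72.] 0.69 [0.5888 0.0147 0.012 ]
```

View pics/wrist1.png

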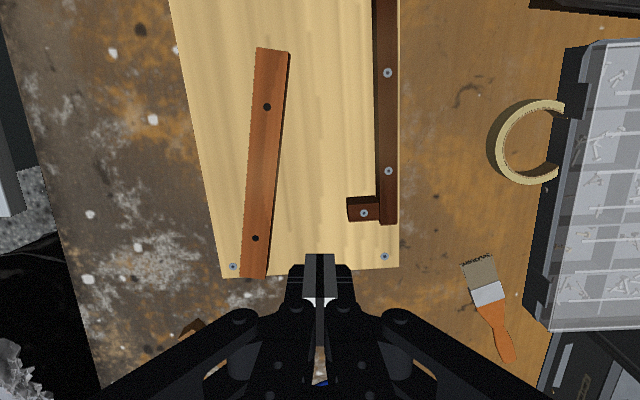

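```bash
python3 -m creep '[[0,0,0,0,2,0,-1],[0,0,0,0,4,0,-1],[0,0,0,0,6,0,-1],[0,0,0,0,6,0,-1],[0,0,0,0,6,0,-1]]'
python3 - <<'E'
from h import *
o=bot.get_obs();print(o['clock'],o['eef_pos'],o['width'],ray(cam('wrist'),[320,200],0))
look('wrist','wrist2')
E
```

```text
clock: 3.82
eef_pos: [0.546, 0.099, 0.4347]
tool_rot: [-3.142, 0.001, 1.571]
force: [-0.0, -0.6, 0.6]
width: -0.006
3.825 [0.5459678  0.09899351 0.4347036 ] -0.006364095324889673 [0.54678291 0.04341286 0.        ]
fence [369. 229.] 0.79 [0.6065 0.0161 0.028 ]
left_block [345. 118.] 0.71 [0.5739 0.1473 0.027 ]
right_block [354. 325.] 0.93 [ 0.5932 -0.1258  0.027 ]
post [313. 162.] 0.95 [0.5382 0.0956 0.012 ]
clamp_knob [308. 131.] 0.97 [0.5347 0.1402 0.077 ]
rail_mid [269. 307.] 0.67 [ 0.48   -0.0964  0.027 ]
rail_left_end [280. 216.] 0.84 [0.4992 0.0322 0.027 ]
jig [355. 228.] 0.6 [0.5905 0.011  0.012 ]
```

View pics/wrist2.png

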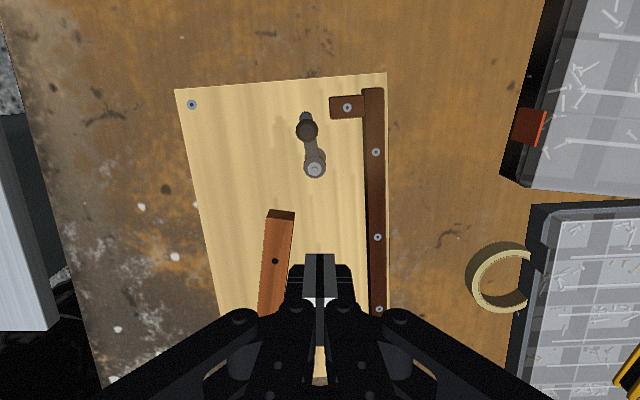

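```bash
cat >> h.py <<'E'
def tf(p,x,y): # pose (X,Y,yaw), local m
    c,s=np.cos(p[2]),np.sin(p[2]); return np.array([p[0]+c*x-s*y,p[1]+s*x+c*y])
def inv(p,w):
    c,s=np.cos(p[2]),np.sin(p[2]); d=np.array(w[:2])-p[:2]; return np.array([c*d[0]+s*d[1],-s*d[0]+c*d[1]])
def fit(L,W):
    L=np.array(L);W=np.array(W);a=L-L.mean(0);b=W-W.mean(0)
    th=np.arctan2((a[:,0]*b[:,1]-a[:,1]*b[:,0]).sum(),(a*b).sum()); p=np.array([0,0,th]); p[:2]=W.mean(0)-tf(p,*L.mean(0)); 
    return p,np.array([tf(p,*l) for l in L])-W
def box(im,c,p,x0,x1,y0,y1,z,col):
    q=np.array([proj(c,np.append(tf(p,x,y),z)) for x,y in((x0,y0),(x1,y0),(x1,y1),(x0,y1))])
    cv2.polylines(im,[np.round(q*8).astype(int)],True,col,1,shift=3)
def camat(pos,rot=(np.pi,0,np.pi/2)):
    i=bot.camera_info('wrist');W=np.eye(4); W[:3,:3]=R.from_euler('xyz',rot).as_matrix(); W[:3,3]=pos
    return W@np.array(i['hand_eye']),200/np.tan(np.radians(i['fov_y'])/2),i
def overlay(im,c,J,P):
    box(im,c,J,-.19,.045,-.24,.18,.012,(0,255,255))
    box(im,c,J,.016,.036,-.165,.165,.044,(0,255,0))
    box(im,c,J,-.02,.016,.137,.159,.042,(255,0,0));box(im,c,J,-.02,.016,-.159,-.137,.042,(255,0,0))
    box(im,c,J,-.049,-.031,.083,.101,.046,(255,0,255))
    box(im,c,P,-.016,.016,-.13,.13,.042,(0,0,255))
E
python3 - <<'E'
from h import *
c1=camat([.54655,-.08039,.43439]);c2=camat([.54597,.09899,.43470])
L=[(.045,.18),(-.19,.18),(.045,-.24),(-.19,-.24)]
W=[ray(c2,(386,73),.012),ray(c2,(175,90),.012),ray(c1,(398,267),.012),ray(c1,(221,278),.012)]
p,r=fit(L,[w[:2] for w in W]);print(p,r.round(4))
L+= [(.016,0),(.016,0),(-.002,.137),(-.002,-.137),(-.002,-.137),(-.04,.092)]
W=[w[:2] for w in W]+[(.6029,.0147),(.6065,.0161),(.5739,.1473),(.5959,-.1246),(.5932,-.1258),(.5382,.0956)]
J,r=fit(L,W);print(J,r.round(4))
P,r=fit([(0,0),(0,0),(0,.13),(0,.13),(0,-.13)],[(.4822,-.0956),(.480,-.0964),(.5032,.0364),(.4992,.0322),(.4616,-.2218)]);print('rail',P,r.round(4))
a=cv2.imread('pics/wrist1.png');b=cv2.imread('pics/wrist2.png');overlay(a,c1,J,P);overlay(b,c2,J,P)
m=np.hstack([cv2.resize(a[0:300,150:420],None,fx=1.48,fy=1.48,interpolation=2),cv2.resize(b[50:350,150:420],None,fx=1.48,fy=1.48,interpolation=2)]);cv2.imwrite('pics/ov.png',m);print(m.shape)
print('knob jig',inv(J,(.5347,.1402)),'ends jig',inv(J,tf(P,0,.13)),inv(J,tf(P,0,-.13)))
E
```

```text
[0.58786994 0.01106374 0.0726882 ] [[ 0.0016  0.0004]
 [-0.0019  0.001 ]
 [ 0.0004 -0.0005]
 [-0.0001 -0.0009]]
[0.58723478 0.01141173 0.07497144] [[ 0.0006  0.0009]
 [-0.0029  0.0009]
 [ 0.0003 -0.    ]
 [-0.0002 -0.001 ]
 [ 0.0003 -0.0021]
 [-0.0033 -0.0035]
 [ 0.0011  0.0006]
 [-0.0004 -0.0008]
 [ 0.0023  0.0004]
 [ 0.0023  0.0046]]
rail [ 0.48126825 -0.09473485 -0.15336005] [[-0.0009  0.0009]
 [ 0.0013  0.0017]
 [-0.0021 -0.0027]
 [ 0.0019  0.0015]
 [-0.0002 -0.0014]]
(444, 800, 3)
knob jig [-0.04274081  0.13236142] ends jig [-0.08419353  0.02871452] [-0.14304522 -0.22453729]
```

View pics/ov.png

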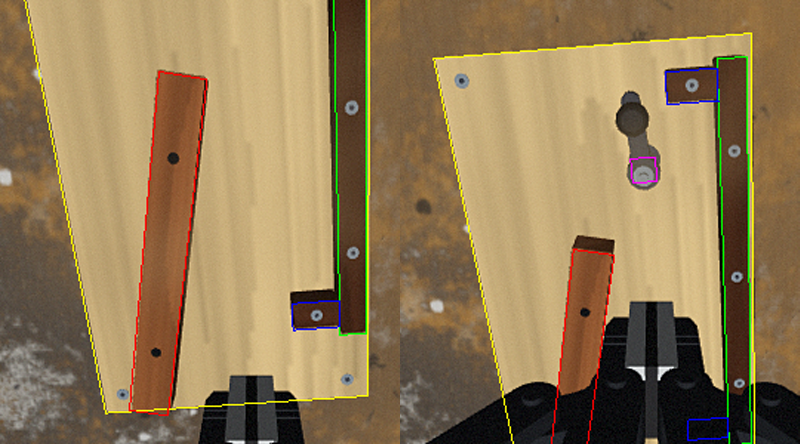

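The overlay matches the baseboard, fence, blocks, post and rail to 1–2 mm. The jig is at (0.5875, 0.0112), yaw 0.074, and the rail is tilted 13° relative to it. I'll do a two-finger push on the rail's front face first, moving above its start point now.

```bash
python3 -m creep '[[0,0,1.3,-0.5,-0.8,-0.5,1],[0,0,2.6,-1,-1.6,-1,1],[0,0,3.9,-1.5,-2.4,-1.6,1],[0,0,5.2,-2,-3.2,-2.2,1],[0,0,6.5,-2.5,-4,-2.8,1],[0,0,7.8,-3,-4.8,-3.3,1],[0,0,9.1,-3.5,-5.6,-3.9,1],[0,0,10.15,-3.54,-6.24,-4.4,1],[0,0,10.15,-3.54,-6.24,-4.4,1],[0,0,10.15,-3.54,-6.24,-4.4,1]]'
python3 - <<'E'
from h import *
o=bot.get_obs();print(o['joints'].round(2),o['eef_pos'],np.degrees(o['tool_rot']))
P=np.array([.48127,-.09473,-.15336]);print('tool in rail',inv(P,o['eef_pos']))
look('wrist','w3',['rail_mid','rail_left_end','rail_right_end','fence'])
E
```

```text
clock: 5.58
eef_pos: [0.4401, -0.088, 0.3034]
tool_rot: [3.142, 0.001, 2.986]
force: [-0.1, -0.1, -0.3]
width: 0.999
[-0.42 -0.11  2.2   0.    1.05 -1.84] [ 0.44008526 -0.08801864  0.30335131] [1.79995237e+02 4.66716444e-02 1.71085943e+02]
tool in rail [-0.0417266   0.00034123]
rail_mid [322. 250.] 0.85 [ 0.4834 -0.0919  0.027 ]
rail_left_end [487. 246.] 0.93 [0.5005 0.0396 0.027 ]
rail_right_end [160. 253.] 0.57 [ 0.4656 -0.2223  0.027 ]
fence [548. 269.] 0.5 [0.5294 0.0891 0.028 ]
```

View pics/w3.png

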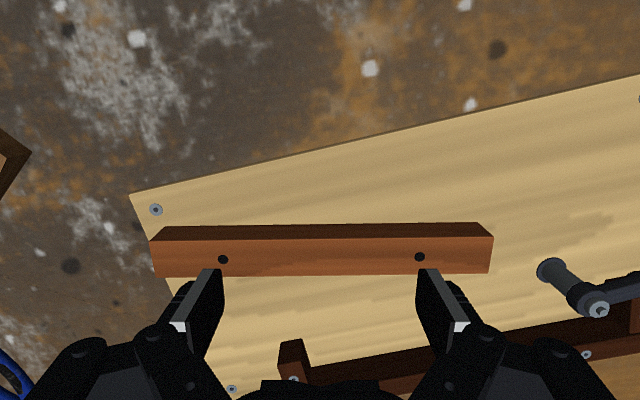

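```bash
python3 -m creep '[[0,0,0,0,0,-1.5,1],[0,0,0,0,0,-3,1],[0,0,0,0,0,-3.78,1],[0,0,0,0,0,-3.78,1]]'
python3 -m creep '[[0,0,0,0.3,-0.047,0,1],[0,0,0,0.5,-0.077,0,1],[0,0,0,0.7,-0.108,0,1],[0,0,0,0.9,-0.14,0,1],[0,0,0,1.1,-0.17,0,1],[0,0,0,1.3,-0.2,0,1],[0,0,0,1.5,-0.232,0,1],[0,0,0,1.7,-0.263,0,1],[0,0,0,1.9,-0.295,0,1],[0,0,0,2.0,-0.31,0,1],[0,0,0,2.0,-0.31,0,1]]'
python3 - <<'E'
from h import *
o=bot.get_obs();J=np.array([.5875,.0112,.0738])
print(o['eef_pos'],'tool jig',inv(J,o['eef_pos']),o['force'])
Z['rail_mid']=.027
for n in('wrist','scene','side'):look(n,n+'4',['rail_mid','rail_left_end','rail_right_end'])
E
```

```text
clock: 6.32
eef_pos: [0.439, -0.0875, 0.1877]
tool_rot: [3.14, -0.005, 2.988]
force: [-0.2, 0.0, 0.3]
width: 0.999
clock: 7.7
eef_pos: [0.5002, -0.0976, 0.1894]
tool_rot: [-3.141, 0.001, 2.988]
force: [-0.1, 0.8, -0.0]
width: 0.996
[ 0.50016173 -0.09755868  0.18937695] tool jig [-0.09511964 -0.10202292] [-0.09441593  0.77960646 -0.00286336]
rail_mid [322. 331.] 0.66 [ 0.5275 -0.1001  0.027 ]
rail_left_end [595. 336.] 0.63 [0.5502 0.0291 0.027 ]
rail_right_end [ 49. 330.] 0.69 [ 0.5069 -0.2288  0.027 ]
rail_mid [333. 221.] 0.87 [ 0.5312 -0.0988  0.027 ]
rail_left_end [302. 205.] 0.9 [0.538 0.042 0.027]
rail_right_end [361. 240.] 0.95 [ 0.5095 -0.2268  0.027 ]
rail_mid [327. 193.] 0.8 [ 0.5267 -0.1082  0.027 ]
rail_right_end [342. 176.] 0.85 [ 0.5104 -0.2643  0.027 ]
```

View pics/wrist4.png

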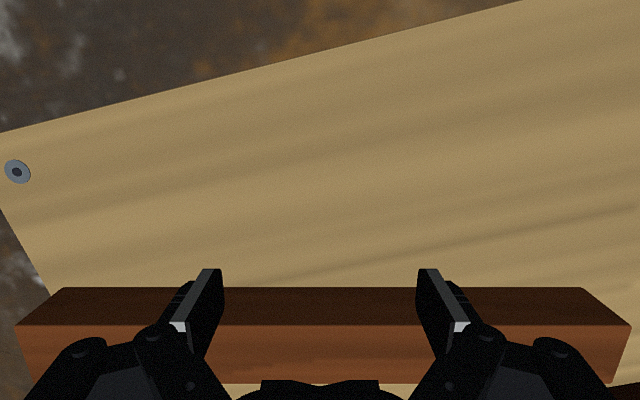

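```bash
python3 -m creep '[[0,0,0,0.17,-0.026,0,1],[0,0,0,0.33,-0.051,0,1],[0,0,0,0.33,-0.051,0,1]]'
python3 - <<'E'
from h import *
o=bot.get_obs();J=np.array([.5875,.0112,.0738])
P=np.append(o['eef_pos'][:2],-.1535); P[:2]=tf(P,.027,-.003) if 0 else tf(P,.027,0)
print(o['eef_pos'],o['force'],'rail jig',inv(J,P),'L',inv(J,tf(P,0,.13)),'R',inv(J,tf(P,0,-.13)))
t=tf(P,0,-.130-.026);d=(t-o['eef_pos'][:2])/.03;print('tool target',t,'units',d)
E
```

```text
clock: 8.68
eef_pos: [0.5102, -0.0991, 0.1894]
tool_rot: [-3.141, 0.001, 2.988]
force: [-0.4, -0.4, -0.0]
width: 1.003
[ 0.51019902 -0.09912885  0.18938969] [-0.36142816 -0.35211307 -0.01803749] rail jig [-0.05891993 -0.11041329] L [-0.02962471  0.0162429 ] R [-0.08821514 -0.23706948]
tool target [ 0.51302948 -0.25742284] units [ 0.09434866 -5.27646646]
```

```bash
python3 -m creep '[[0,0,0,-0.5,0.077,0,1],[0,0,0,-0.6,0.08,1.5,1],[0,0,-1.3,-0.6,-0.4,2.8,1],[0,0,-2.6,-0.5,-1,2.8,1],[0,0,-3.9,-0.4,-1.8,2.8,-1],[0,0,-5.2,-0.2,-2.6,2.8,-1],[0,0,-6.5,-0.1,-3.4,2.8,-1],[0,0,-7.8,0,-4.2,2.8,-1],[0,0,-9.1,0.09,-5.28,2.8,-1],[0,0,-10.4,0.09,-5.28,2.8,-1],[0,0,-11.25,0.09,-5.28,2.8,-1],[0,0,-11.25,0.09,-5.28,2.8,-1]]'
python3 - <<'E'
from h import *
o=bot.get_obs();J=np.array([.5875,.0112,.0738])
print(o['eef_pos'],np.degrees(o['tool_rot']),o['width'])
look('wrist','w5',['rail_mid','rail_left_end','rail_right_end'])
E
```

```text
clock: 10.18
eef_pos: [0.5116, -0.2571, 0.273]
tool_rot: [-3.141, -0.0, 1.418]
force: [0.1, 0.3, 0.6]
width: 0.0
[ 0.51160722 -0.25714168  0.27304011] [-1.79962302e+02 -1.83221539e-02  8.12638667e+01] 0.000253036527724263
rail_right_end [322. 176.] 0.89 [ 0.5171 -0.2307  0.027 ]
```

View pics/w5.png

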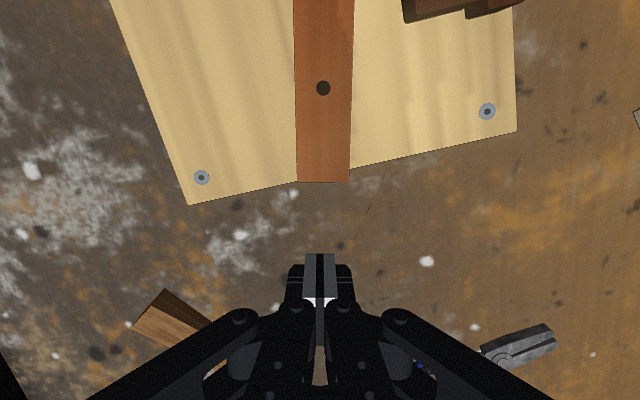

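```bash
python3 -m creep '[[0,0,0,0.04,0,-1.3,-1],[0,0,0,0.04,0,-2.6,-1],[0,0,0,0.04,0,-2.6,-1],[0,0,0,0.1,0.4,-2.6,-1],[0,0,0,0.15,0.7,-2.6,-1],[0,0,0,0.19,0.99,-2.6,-1],[0,0,0,0.24,1.28,-2.6,-1],[0,0,0,0.28,1.58,-2.6,-1],[0,0,0,0.33,1.88,-2.6,-1],[0,0,0,0.37,2.17,-2.6,-1],[0,0,0,0.42,2.47,-2.6,-1],[0,0,0,0.42,2.47,-2.6,-1]]'
cat >> h.py <<'E'
J=np.array([.5875,.0112,.0738])
def jl(n,fn,keys=('rail_mid','rail_left_end','rail_right_end')):
    c=cam(n); im=bot.capture(n); cv2.imwrite(f'pics/{fn}.png',im[:,:,::-1])
    for k in keys:
        for d in bot.spot_point(n,k)[:1]: print(n,k,np.round(d['position']),round(d['confidence'],2),'jig mm',(1e3*inv(J,ray(c,d['position'],Z[k]))).round(1))
E
python3 - <<'E'
from h import *
o=bot.get_obs();print(o['eef_pos'],o['tool_rot'],o['force'],'tool jig',inv(J,o['eef_pos']))
for n in('wrist','scene','side'):jl(n,n+'6')
E
```

```text
clock: 11.88
eef_pos: [0.5248, -0.1823, 0.1948]
tool_rot: [-3.14, -0.001, 1.418]
force: [0.9, -0.2, -0.2]
width: 0.0
[ 0.52484374 -0.18226098  0.19484701] [-3.14033824e+00 -1.17417245e-03  1.41787721e+00] [ 0.94983421 -0.1666792  -0.2446243 ] tool jig [-0.07675018 -0.18831455]
wrist rail_right_end [316. 253.] 0.62 jig mm [ -75.8 -176.3]
scene rail_mid [321. 215.] 0.78 jig mm [-56.3 -54.1]
scene rail_left_end [298. 196.] 0.83 jig mm [-7.8 88.6]
scene rail_right_end [348. 228.] 0.79 jig mm [ -66.2 -167. ]
side rail_mid [317. 200.] 0.75 jig mm [-45.8 -53.7]
side rail_left_end [299. 219.] 0.58 jig mm [-20.1  86.5]
side rail_right_end [333. 184.] 0.85 jig mm [ -76.  -194.9]
```

View pics/wrist6.png

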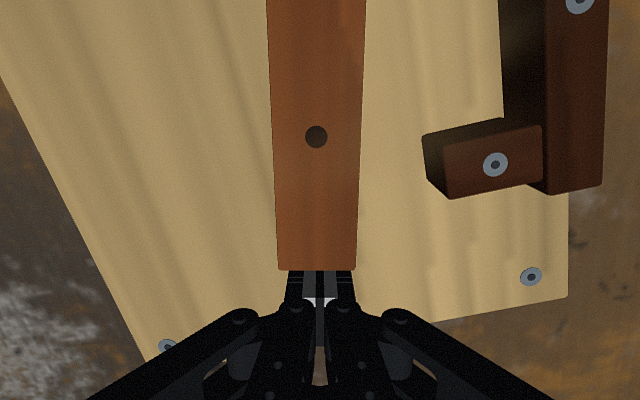

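```bash
python3 -m creep '[[0,0,0,0.04,0.25,0,-1],[0,0,0,0.09,0.5,0,-1],[0,0,0,0.13,0.75,0,-1],[0,0,0,0.17,1,0,-1],[0,0,0,0.2,1.2,0,-1]]'
python3 -m creep '[[0,0,0,0.03,0.15,0,-1],[0,0,0,0.05,0.3,0,-1],[0,0,0,0.07,0.45,0,-1],[0,0,0,0.07,0.45,0,-1]]'
python3 - <<'E'
from h import *
o=bot.get_obs();print(o['eef_pos'],o['tool_rot'],o['force'],'tool jig',inv(J,o['eef_pos']))
for n in('wrist','scene','side'):jl(n,n+'7')
a=cv2.imread('pics/wrist7.png')[:300,150:550];b=cv2.imread('pics/scene7.png')[150:270,220:380]
cv2.imwrite('pics/m7.png',np.hstack([a,cv2.resize(b,(400,300),interpolation=2)]))
E
```

```text
clock: 13.1
eef_pos: [0.5311, -0.1467, 0.1954]
tool_rot: [3.141, 0.0, 1.418]
force: [0.2, -0.8, 0.7]
width: -0.0
clock: 13.6
eef_pos: [0.533, -0.1333, 0.1952]
tool_rot: [-3.141, -0.001, 1.417]
force: [0.2, -0.2, -1.3]
width: -0.0
[ 0.53300631 -0.13333697  0.19515562] [-3.14105177e+00 -7.43376771e-04  1.41723247e+00] [ 0.21208192 -0.16869407 -1.27150865] tool jig [-0.0650025  -0.14012556]
wrist rail_right_end [316. 254.] 0.76 jig mm [ -64.3 -128.8]
scene rail_mid [313. 208.] 0.96 jig mm [-40.3  -6.7]
scene rail_left_end [290. 193.] 0.94 jig mm [-11.4 125. ]
scene rail_right_end [335. 222.] 0.81 jig mm [ -63.4 -114.7]
side rail_mid [311. 206.] 0.75 jig mm [-35.3  -4.2]
side rail_right_end [329. 188.] 0.57 jig mm [ -67.6 -148.9]
```

View pics/m7.png

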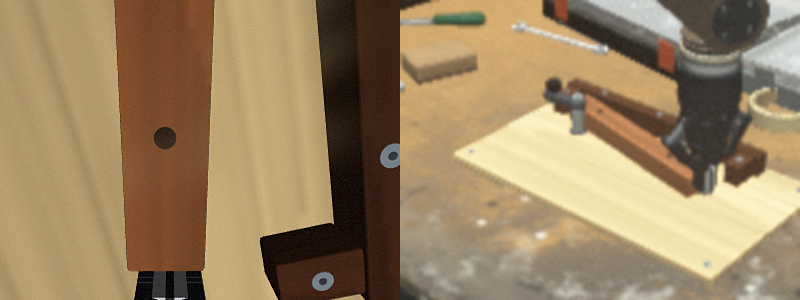

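```bash
python3 -m creep '[[0,0,0,0.02,0.13,0,-1],[0,0,0,0.04,0.26,0,-1],[0,0,0,0.04,0.26,0,-1]]'
python3 - <<'E'
from h import *
o=bot.get_obs();t=inv(J,o['eef_pos']);print(o['eef_pos'],o['force'],o['torque'],'tool jig',t)
for n in('wrist','scene','side'):jl(n,n+'8')
w=tf(J,-.104,-.055);print('target',w,(w-o['eef_pos'][:2])/.03)
E
```

```text
clock: 14.58
eef_pos: [0.5343, -0.1256, 0.1953]
tool_rot: [-3.142, -0.0, 1.418]
force: [-0.4, -0.9, -0.6]
width: -0.0
[ 0.53432324 -0.12559208  0.19532478] [-0.40118386 -0.88807685 -0.62077061] [-0.03327996  0.03154732 -0.04693513] tool jig [-0.06311811 -0.13249885]
wrist rail_right_end [315. 252.] 0.93 jig mm [ -62.7 -120. ]
scene rail_mid [311. 206.] 0.69 jig mm [-36.7   6.6]
scene rail_left_end [286. 187.] 0.84 jig mm [ 10.7 162.6]
scene rail_right_end [335. 219.] 0.57 jig mm [ -48.8 -101.7]
side rail_mid [309. 207.] 0.72 jig mm [-33.4   6.3]
side rail_left_end [290. 226.] 0.96 jig mm [ -3.8 133.5]
side rail_right_end [326. 189.] 0.67 jig mm [ -60.9 -143.3]
target [ 0.4878384  -0.05131853] [-1.54949448  2.47578509]
```

```bash
python3 -m creep '[[0,0,0,-0.06,-0.4,0,-1],[0,0,0,-0.1,-0.5,1.5,-1],[0,0,1.3,-0.3,-0.5,2.8,-1],[0,0,2.6,-0.8,0,2.8,1],[0,0,3.9,-1.2,0.6,2.8,1],[0,0,5.2,-1.55,1.2,2.8,1],[0,0,6.5,-1.55,1.8,2.8,1],[0,0,7.8,-1.55,2.48,2.8,1],[0,0,9.1,-1.55,2.48,2.8,1],[0,0,10.4,-1.55,2.48,2.8,1],[0,0,11.7,-1.55,2.48,2.8,1],[0,0,12.88,-1.55,2.48,2.8,1],[0,0,12.88,-1.55,2.48,2.8,1]]'
python3 - <<'E'
from h import *
o=bot.get_obs();t=inv(J,o['eef_pos']);print(o['eef_pos'],np.degrees(o['tool_rot']),o['joints'].round(2),'tool jig',t,o['width'])
jl('wrist','w9')
c=cam('wrist');im=cv2.imread('pics/w9.png')
E
```

```text
clock: 16.8
eef_pos: [0.4878, -0.0521, 0.2794]
tool_rot: [-3.141, 0.0, -3.07]
force: [0.1, -1.2, -0.8]
width: 1.001
[ 0.48776564 -0.05214998  0.27938364] [-1.79987946e+02  6.76414369e-03 -1.75896583e+02] [-0.31  0.02  2.12 -0.    1.   -1.96] tool jig [-0.10413387 -0.05582382] 1.000562677810734
wrist rail_mid [402. 299.] 0.68 jig mm [-30.7   7.9]
wrist rail_left_end [556. 329.] 0.74 jig mm [ -2.  133.5]
wrist rail_right_end [230. 262.] 0.57 jig mm [ -63.6 -122.1]
```

View pics/w9.png

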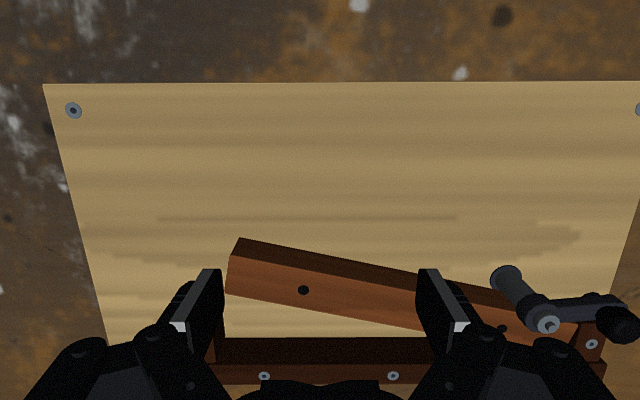

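```bash
python3 -m creep '[[0,0,0,0,0,-1.5,1],[0,0,0,0,0,-2.98,1],[0,0,0,0,0,-2.98,1],[0,0,0,0.4,0.03,-2.98,1],[0,0,0,0.6,0.045,-2.98,1],[0,0,0,0.8,0.06,-2.98,1],[0,0,0,1.0,0.075,-2.98,1],[0,0,0,1.2,0.09,-2.98,1],[0,0,0,1.4,0.105,-2.98,1],[0,0,0,1.6,0.12,-2.98,1],[0,0,0,1.8,0.133,-2.98,1],[0,0,0,1.95,0.145,-2.98,1],[0,0,0,2.1,0.155,-2.98,1],[0,0,0,2.25,0.167,-2.98,1],[0,0,0,2.25,0.167,-2.98,1]]'
python3 - <<'E'
from h import *
o=bot.get_obs();t=inv(J,o['eef_pos']);print(o['eef_pos'],o['force'],o['torque'],'tool jig',t)
for n in('wrist','scene','side'):jl(n,n+'10')
E
```

```text
clock: 18.88
eef_pos: [0.5556, -0.0465, 0.19]
tool_rot: [-3.142, 0.001, -3.067]
force: [1.0, -0.4, -0.2]
width: 1.002
[ 0.55563285 -0.04653905  0.18999895] [ 1.0201683  -0.40897834 -0.23737844] [-0.03307542  0.01582456 -0.00674337] tool jig [-0.03603768 -0.05523223]
scene rail_mid [316. 204.] 0.7 jig mm [-13.7   4.6]
scene rail_left_end [284. 190.] 0.88 jig mm [-10.6 154.8]
scene rail_right_end [345. 218.] 0.63 jig mm [ -24.2 -124.1]
side rail_mid [304. 208.] 0.53 jig mm [-18.2  13. ]
side rail_left_end [295. 228.] 0.85 jig mm [-21.  142.9]
side rail_right_end [313. 187.] 0.62 jig mm [ -12.9 -153.7]
```

```bash
python3 -m creep '[[0,0,0,0.1,0.007,0,1],[0,0,0,0.2,0.015,0,1],[0,0,0,0.27,0.02,0,1],[0,0,0,0.27,0.02,0,1]]'
python3 -m creep '[[0,0,0,0.05,0.004,0,1],[0,0,0,0.05,0.004,0,1]]'
python3 - <<'E'
from h import *
o=bot.get_obs();t=inv(J,o['eef_pos']);print(o['eef_pos'],o['force'],o['torque'],'tool jig',t)
for n in('wrist','scene','side'):jl(n,n+'11')
a=cv2.imread('pics/wrist11.png')[200:,:];b=cv2.imread('pics/scene11.png')[160:260,230:390];c=cv2.imread('pics/side11.png')[160:260,230:390]
cv2.imwrite('pics/m11.png',np.vstack([np.hstack([cv2.resize(x,(400,250),interpolation=2) for x in(b,c)]),cv2.resize(a,(800,250))]))
E
```

```text
clock: 19.98
eef_pos: [0.5635, -0.0458, 0.1898]
tool_rot: [3.141, 0.0, -3.068]
force: [-1.1, 0.7, -0.7]
width: 0.999
clock: 20.23
eef_pos: [0.5648, -0.0457, 0.1898]
tool_rot: [3.141, -0.001, -3.067]
force: [-1.1, -0.2, 0.5]
width: 1.0
[ 0.56478535 -0.04570947  0.18977422] [-1.08312263 -0.18085071  0.5250352 ] [0.07812612 0.30050502 0.07251855] tool jig [-0.02684893 -0.05507975]
scene rail_mid [318. 202.] 0.85 jig mm [-2.4  5.1]
scene rail_left_end [285. 190.] 0.64 jig mm [ -5.4 152.3]
scene rail_right_end [347. 214.] 0.87 jig mm [   1.2 -115. ]
side rail_mid [301. 207.] 0.88 jig mm [-6.6  7.4]
side rail_left_end [291. 225.] 0.63 jig mm [ -6.4 129.9]
side rail_right_end [311. 186.] 0.75 jig mm [  -4.6 -154.6]
```

View pics/m11.png

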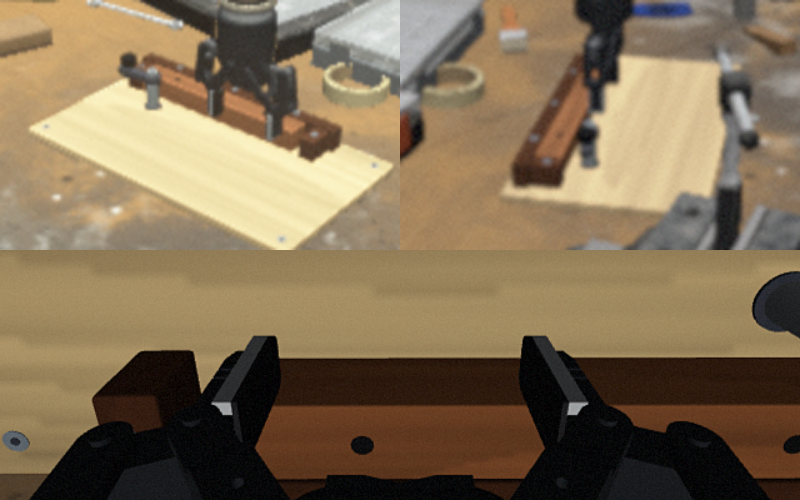

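The rail is nearly flat in the bay, still without clear contact force from the fence. I'll press on in 1 mm steps.

```bash
for i in 1 2 3; do python3 -m creep '[[0,0,0,0.04,0.003,0,1],[0,0,0,0.04,0.003,0,1]]' | egrep 'eef|force'; done
```

```text
eef_pos: [0.5655, -0.0458, 0.1898]
force: [-6.2, 1.0, 2.8]
eef_pos: [0.566, -0.0458, 0.1898]
force: [-10.3, 0.5, 6.2]
eef_pos: [0.5666, -0.0458, 0.1897]
force: [-14.2, -1.1, 9.2]
```

Contact with the fence is clear now (14 N), so the rail is seated. Next I back off, lift, shut the gripper and go in front of the knob, with a check look on the way.

```bash
python3 -m creep '[[0,0,0,-0.3,-0.022,0,1],[0,0,0,-0.8,-0.06,0.2,1],[0,0,0,-1,-0.07,1.5,1],[0,0,0,-1.6,0.5,3,-1],[0,0,0,-1.8,2,3.6,-1],[0,0,0,-1.8,3.5,3.6,-1],[0,0,0,-1.8,3.5,3.6,-1],[0,0,0,-1.8,3.5,3.6,-1],[0,0,0,-1.8,3.5,3.6,-1]]'
python3 - <<'E'
from h import *
o=bot.get_obs();print(o['eef_pos'],np.degrees(o['tool_rot']),o['width'])
jl('wrist','w12',['rail_mid','rail_left_end','rail_right_end','clamp_knob','fence'])
s=tf(J,-.08,.132);print('start',(s-o['eef_pos'][:2])/.03,'dz',(.231-o['eef_pos'][2])/.03)
for f in range(0,91,10):
    f=np.radians(f);u=np.array([np.sin(f),np.cos(f)]);t=np.array([np.cos(f),-np.sin(f)])
    q=np.array([-.04,.092])+.04*u-t*(.022+.0035*np.sin(f)); print(((tf(J,*q)-s)/.03).round(2))
im=cv2.imread('pics/w12.png');overlay(im,cam('wrist'),J,J);cv2.imwrite('pics/w12o.png',im)
E
```

```text
clock: 22.7
eef_pos: [0.5147, 0.0584, 0.2978]
tool_rot: [-3.141, 0.0, -3.069]
force: [0.3, 0.4, -0.2]
width: -0.003
[0.51473942 0.05838688 0.29778602] [-1.79985490e+02  1.94806829e-02 -1.75846354e+02] -0.002899763602843112
wrist rail_mid [266. 284.] 0.75 jig mm [2.6 8.4]
wrist rail_left_end [423. 281.] 0.72 jig mm [  0.3 137.7]
wrist rail_right_end [103. 285.] 0.61 jig mm [   3.3 -125.4]
wrist clamp_knob [443. 260.] 0.96 jig mm [-47.6 131. ]
wrist fence [258. 302.] 0.79 jig mm [19.2  1.8]
start [-0.5584807   2.61850603] dz -2.2262005243093124
[0.6  0.04]
[0.81 0.17]
[1.05 0.26]
[1.29 0.31]
[1.55 0.32]
[1.81 0.29]
[2.06 0.21]
[2.3  0.08]
[ 2.51 -0.08]
[ 2.7  -0.29]
```

The picture limit is used up, so I'll check the rail's end gaps numerically from intensity profiles in the saved wrist picture.

Run:
```python
from h import *
im=cv2.imread('pics/w12.png').astype(np.float32);c=camat([.51474,.05839,.29779],(-np.pi,0,np.radians(-175.846)))
def prof(pts):
    q=np.array([proj(c,np.append(tf(J,x,y),.042)) for x,y in pts],np.float32);print(q[0].round(),q[-1].round())
    return cv2.remap(im,q[:,0].copy(),q[:,1].copy(),1).reshape(-1,3)
for x in(-.008,.004):
  for a,b in((-.145,-.115),(.117,.147)):
    ys=np.arange(a,b,.0015);print(x,[f'{y*1e3:.1f}:{int(v[2])}' for y,v in zip(ys,prof([(x,y) for y in ys]))])
for y in(-.1,-.02,.05):
    xs=np.arange(-.03,.03,.002);print(y,[f'{x*1e3:.0f}:{int(v[2])}' for x,v in zip(xs,prof([(x,y) for x in xs]))])
```

```text
[ 62. 283.] [ 99. 283.]
-0.008 ['-145.0:59', '-143.5:59', '-142.0:58', '-140.5:61', '-139.0:56', '-137.5:56', '-136.0:33', '-134.5:19', '-133.0:20', '-131.5:16', '-130.0:21', '-128.5:13', '-127.0:18', '-125.5:20', '-124.0:13', '-122.5:91', '-121.0:122', '-119.5:121', '-118.0:123', '-116.5:116']
[403. 283.] [440. 283.]
-0.008 ['117.0:113', '118.5:112', '120.0:116', '121.5:115', '123.0:114', '124.5:116', '126.0:114', '127.5:118', '129.0:114', '130.5:111', '132.0:116', '133.5:114', '135.0:117', '136.5:113', '138.0:22', '139.5:57', '141.0:54', '142.5:54', '144.0:61', '145.5:63']
[ 66. 296.] [103. 296.]
0.004 ['-145.0:58', '-143.5:58', '-142.0:58', '-140.5:58', '-139.0:58', '-137.5:62', '-136.0:36', '-134.5:12', '-133.0:14', '-131.5:17', '-130.0:20', '-128.5:20', '-127.0:18', '-125.5:17', '-124.0:16', '-122.5:75', '-121.0:113', '-119.5:114', '-118.0:114', '-116.5:114']
[402. 296.] [438. 296.]
0.004 ['117.0:102', '118.5:101', '120.0:105', '121.5:103', '123.0:105', '124.5:105', '126.0:102', '127.5:108', '129.0:108', '130.5:104', '132.0:108', '133.5:103', '135.0:106', '136.5:106', '138.0:31'
[... 303 characters left out ...]
:99', '14:102', '16:80', '18:39', '20:47', '22:49', '24:66', '26:112', '28:57']
[222. 258.] [229. 322.]
-0.02 ['-30:35', '-28:54', '-26:54', '-24:50', '-22:48', '-20:55', '-18:51', '-16:75', '-14:124', '-12:119', '-10:115', '-8:109', '-6:110', '-4:107', '-2:105', '0:102', '2:111', '4:105', '6:112', '8:124', '10:121', '12:121', '14:123', '16:91', '18:30', '20:5', '22:2', '24:12', '26:11', '28:10']
[316. 258.] [316. 322.]
0.05 ['-30:36', '-28:23', '-26:26', '-24:24', '-22:20', '-20:19', '-18:16', '-16:15', '-14:15', '-12:16', '-10:13', '-8:12', '-6:9', '-4:14', '-2:8', '0:6', '2:8', '4:6', '6:36', '8:30', '10:29', '12:35', '14:30', '16:35', '18:33', '20:34', '22:34', '24:36', '26:34', '28:31']
```

Measured from the profiles: the rail spans x −16 to +16 mm at two stations, so it is flat on the fence. Its left end is against the left block (edge at 137 mm) and its right end is at −123 mm, clear of the right block. Now the clamp arm.

```bash
python3 -m creep '[[0,0,0,-0.56,1.3,0,-1],[0,0,0,-0.56,2.62,0,-1],[0,0,0,-0.56,2.62,-1.2,-1],[0,0,0,-0.56,2.62,-2.23,-1],[0,0,0,-0.56,2.62,-2.23,-1]]'
python3 -m creep '[[0,0,0,0.3,0.02,0,-1],[0,0,0,0.6,0.04,0,-1],[0,0,0,0.81,0.17,0,-1],[0,0,0,1.05,0.26,0,-1],[0,0,0,1.29,0.31,0,-1],[0,0,0,1.55,0.32,0,-1],[0,0,0,1.55,0.32,0,-1]]'
python3 - <<'E'
from h import *
Z['clamp_knob']=.075
o=bot.get_obs();print(inv(J,o['eef_pos']),o['force'],o['torque'])
for n in('wrist','scene','side'):jl(n,n+'13',['clamp_knob','rail_mid'])
E
```

```text
clock: 23.62
eef_pos: [0.4964, 0.1379, 0.2285]
tool_rot: [-3.142, -0.006, -3.068]
force: [-0.0, 0.4, 0.2]
width: 0.002
clock: 24.5
eef_pos: [0.5449, 0.1476, 0.2311]
tool_rot: [3.142, 0.002, -3.068]
force: [1.0, -0.1, 0.4]
width: 0.003
[-0.03242123  0.13918239] [ 1.01958627 -0.10731677  0.38316276] [-0.01828731  0.01344392 -0.02195508]
wrist clamp_knob [284. 323.] 0.89 jig mm [-14.7 123.8]
wrist rail_mid [ 98. 291.] 0.64 jig mm [1.1 7. ]
scene clamp_knob [286. 178.] 0.47 jig mm [ -2.2 150.1]
side clamp_knob [292. 213.] 0.41 jig mm [-14.5 144.7]
```

```bash
python3 -m creep '[[0,0,0,0.26,-0.03,0,-1],[0,0,0,0.51,-0.11,0,-1],[0,0,0,0.75,-0.24,0,-1],[0,0,0,0.96,-0.4,0,-1],[0,0,0,1.13,-0.55,0,-1],[0,0,0,1.13,-0.55,0,-1]]'
python3 - <<'E'
from h import *
Z['clamp_knob']=.075
o=bot.get_obs();print(inv(J,o['eef_pos']),o['force'])
for n in('wrist','scene','side'):jl(n,n+'14',['clamp_knob','rail_mid'])
E
for i in 1 2; do python3 -m creep '[[0,0,0,0.005,-0.06,0,-1],[0,0,0,0.005,-0.06,0,-1]]' | egrep 'eef|force'; done
```

```text
clock: 25.7
eef_pos: [0.5788, 0.1306, 0.2313]
tool_rot: [-3.141, 0.001, -3.068]
force: [-0.2, 0.6, -1.5]
width: 0.002
[1.03413247e-04 1.19679496e-01] [-0.24471442  0.64454212 -1.47553724]
wrist clamp_knob [262. 285.] 0.95 jig mm [-2.2 95.2]
wrist rail_mid [121. 244.] 0.86 jig mm [2.3 6.9]
scene clamp_knob [418. 299.] 0.73 jig mm [-261.3 -487.9]
scene rail_mid [315. 202.] 0.86 jig mm [-2.6 15. ]
side clamp_knob [291. 204.] 0.47 jig mm [ 3.4 90.2]
side rail_mid [301. 207.] 0.65 jig mm [-7.7  7.9]
eef_pos: [0.5783, 0.1294, 0.2311]
force: [0.2, 0.4, -0.6]
eef_pos: [0.5786, 0.1277, 0.2312]
force: [1.1, 2.2, 0.2]
```

```bash
for i in 1 2 3; do python3 -m creep '[[0,0,0,0,-0.04,0,-1],[0,0,0,0,-0.04,0,-1]]' | egrep 'eef|force'; done
```

```text
eef_pos: [0.5785, 0.1271, 0.2312]
force: [2.2, 6.5, -0.3]
eef_pos: [0.5785, 0.1266, 0.2313]
force: [2.1, 8.8, -0.4]
eef_pos: [0.5784, 0.1262, 0.2313]
force: [2.5, 11.8, -1.4]
```

The force climbs about 2–4 N per commanded 1 mm step, so the arm is at its stop. I'll back away and verify.

```bash
python3 -m creep '[[0,0,0,0,0.4,0,-1],[0,0,0,0,0.9,0,-1],[0,0,0,0,1,1.5,-1],[0,0,0,-0.5,0,3,-1],[0,0,0,-1.5,-1,3.5,-1],[0,0,0,-2,-2,3.5,-1],[0,0,0,-2,-2,3.5,-1],[0,0,0,-2,-2,3.5,-1]]'
python3 - <<'E'
from h import *
Z['clamp_knob']=.08;Z.update(pliers=0,coupling=0,sander=0)
o=bot.get_obs();c=cam('wrist');print(o['eef_pos'],o['force'])
jl('wrist','w15',['clamp_knob','rail_mid','rail_left_end','rail_right_end','fence','post'])
im=cv2.imread('pics/w15.png').astype(np.float32)
def prof(pts,z):
    q=np.array([proj(c,np.append(tf(J,x,y),z)) for x,y in pts],np.float32)
    return [int(v[2]) for v in cv2.remap(im,q[:,0].copy(),q[:,1].copy(),1).reshape(-1,3)]
ys=np.arange(-.14,-.115,.002);print('R',dict(zip((ys*1e3).round(),prof([(0,y) for y in ys],.042))))
ys=np.arange(.125,.145,.002);print('L',dict(zip((ys*1e3).round(),prof([(0,y) for y in ys],.042))))
for y in(-.1,.04,.12):
    xs=np.arange(-.024,.024,.002);print(y,dict(zip((xs*1e3).round(),prof([(x,y) for x in xs],.042))))
for x in(-.022,-.014):
    ys=np.arange(.076,.11,.002);print('arm',x,dict(zip((ys*1e3).round(),prof([(x,y) for y in ys],.061))))
for k in('pliers','coupling','sander'):
  for n in('scene','side'):
    if k=='pliers':bot.capture(n)
    for d in bot.spot_point(n,k)[:1]:print(k,n,ray(cam(n),d['position'],0).round(3))
E
```

```text
clock: 28.4
eef_pos: [0.5185, 0.0642, 0.336]
tool_rot: [-3.142, -0.0, -3.068]
force: [-0.6, 0.7, -0.0]
width: 0.001
[0.51854546 0.06417145 0.3359914 ] [-0.57246871  0.72182441 -0.00993026]
wrist clamp_knob [364. 284.] 0.78 jig mm [-2.8 92.3]
wrist rail_mid [264. 254.] 0.81 jig mm [-0.8  7.6]
wrist rail_left_end [407. 253.] 0.59 jig mm [ -1.  138.9]
wrist rail_right_end [120. 254.] 0.72 jig mm [  -0.6 -125.4]
wrist fence [260. 272.] 0.88 jig mm [18.4  2.4]
wrist post [356. 211.] 0.82 jig mm [-37.3  92.5]
R {np.float64(-140.0): 61, np.float64(-138.0): 59, np.float64(-136.0): 35, np.float64(-134.0): 19, np.float64(-132.0): 22, np.float64(-130.0): 17, np.float64(-128.0): 18, np.float64(-126.0): 12, np.float64(-124.0): 13, np.float64(-122.0): 120, np.float64(-120.0): 122, np.float64(-118.0): 118, np.float64(-116.0): 123}
L {np.float64(125.0): 107, np.float64(127.0): 109, np.float64(129.0): 107, np.float64(131.0): 106, np.float64(133.0): 109, np.float64(135.0): 108, np.float64(137.0): 88, np.float64(139.0): 64, np.float64(141.0): 53, np.float64(143.0): 63}
-0.1 {np.float64(-24.0): 52, np.f
[... 1919 characters left out ...]
oat64(102.0): 132, np.float64(104.0): 130, np.float64(106.0): 129, np.float64(108.0): 134}
arm -0.014 {np.float64(76.0): 112, np.float64(78.0): 108, np.float64(80.0): 49, np.float64(82.0): 66, np.float64(84.0): 117, np.float64(86.0): 34, np.float64(88.0): 47, np.float64(90.0): 47, np.float64(92.0): 46, np.float64(94.0): 47, np.float64(96.0): 45, np.float64(98.0): 50, np.float64(100.0): 104, np.float64(102.0): 112, np.float64(104.0): 108, np.float64(106.0): 109, np.float64(108.0): 108}
pliers scene [ 0.618 -0.431  0.   ]
pliers side [ 0.612 -0.456  0.   ]
coupling scene [ 0.447 -0.464  0.   ]
coupling side [ 0.446 -0.46   0.   ]
sander scene [0.534 0.42  0.   ]
sander side [0.535 0.432 0.   ]
```

```bash
python3 -c "
from rig import bot
print(bot.hand_in())"
```

```text
the job is handed in; nothing more can be done
None
```

The rail is loaded flat against the fence, the clamp arm is at its stop pointing across it, and the job is handed in at about 28.5 s. I pushed the rail sideways with two open fingertips and slid it end-on, still at about 13°, behind the post to the left block. Then I pushed its right end in and pressed it gently onto the fence (14 N). Last, I pushed the knob round with the gripper shut until the force rose to 12 N.

**Rail:** the last wrist picture shows its edges at x = ±16 mm near both ends, so it is flat. Its left end is at the left block and its right end is at about y = −123 mm. That puts its centre at about y = +7 mm, right at the edge of the allowed 7 mm, because the rail rests against the left block. I left it there.

**Clamp arm:** its centreline is at y = 92 to 93 mm, so it points straight across the rail.

**Loose items:** the robot never went near the pliers, coupling or sanding block. The networks' position estimates for them shifted by up to 2 cm between looks, about as much as the two cameras disagree with each other.

**Disagreements:** some network estimates from the scene and side cameras, such as the knob and the rail ends, were off by centimetres or worse. I relied on the wrist camera instead. I had used all 12 pictures, so the final check was by image numbers, not by eye.

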